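# Load the block carrier and hold it up level

### The job

Lay the small lino block from the table on the free pair of narrow rails of the wooden carrier, centred between the rail ends and square, its long sides along the rails, and let go of it. Then take the carrier by its handle bar, lift it about 15 cm straight up with both blocks riding on it, keeping it level all the way, and finish still holding it there, steady and level. Leave the other things on the table where they are.

Things in the scene. Friction and masses are not known exactly. Their poses are not given: they have to be found in the camera images.
- small_block_mid (a point): centre of the small lino block: a wooden block with a dark carved top, 60 (own x) x 75 (own y) x 21 mm high, 0.14 kg or so, lying flat on the table carved side up; grasp it across the 60 mm. Its y axis runs along its long sides
- small_block: the same small block, origin at the centre of its underside
- carrier: loose wooden carrier, 120 (own x) x 270 (own y) mm, about 0.3 kg; origin under its centre, z up, any yaw. Deck top 14 mm above the table. Handle over its middle: uprights at x = +-45 mm carry a bar along x, 110 long, 16 wide (y), 22 high, its top at 102 mm. At y = +-90 mm a pair of rails along y, at x = +-18 mm, each 8 wide, 80 long, 22 high, tops at 36 mm
- handle_mid (a point): middle of the carrier's handle bar, 91 mm above its underside (axes as the carrier: bar along x, so grip it across y)
- free_rest (a point): middle of the free pair of rails, level with their tops, 36 mm above the carrier's underside, at carrier y = +90 mm (axes as the carrier; rails along y); the underside centre of the small block belongs here
- loaded_rest (a point): middle of the other pair of rails, at carrier y = -90 mm, level with their tops; the large block lies here
- big_block_mid (a point): centre of the large lino block (95 x 65 x 21 mm, 0.14 kg or so), which already lies loose on the other pair of rails, its long side across the rails
- cup: green and white mug, 101 mm high; bystander, origin under it
- rubbing_disc: round wooden baren with a knob, 108 mm across, 48 mm high; bystander
- tube: flat paint tube, 146 mm long; bystander
- gouge: small lino gouge with a pear-shaped wooden handle, 96 mm long; bystander
- dish_tape: roll of masking tape lying flat, 103 mm across, 25 mm high; bystander
Not all that is in view belongs to the job. Leave any orange look-alike of the small_block alone. What is shaped like the part that bears big_block_mid but green is not meant.

How it is judged (in metres and radians):
On the way:
1. the small block lies let go on the free rails, centred and square, while the carrier still stands on the table with the large block on it (horizontal distance between small_block_mid and free_rest below 0.018 m and z of small_block_mid in the frame of free_rest between 0.005 and 0.016 m and angle between the y axis of small_block and the y axis of carrier, either way round below 0.3 rad and contact force between small_block and the fingers below 0.3 N and horizontal distance between big_block_mid and loaded_rest below 0.018 m and z of big_block_mid in the frame of loaded_rest between 0.005 and 0.016 m and height (world z) of carrier below 0.01 m and angle between carrier's own z axis and vertical below 0.05 rad), for 0.3 s.
At the end, for the whole second after the job is handed in: the fingers hold the carrier still, underside 110 to 220 mm up, under 250 mm from where it stood, tilted under 0.12 rad (speed under 20 mm/s, 0.1 rad/s); each block flat on its rails within 18 mm of their middle, the small one along them to 0.3 rad, untouched by the fingers (horizontal distance between small_block_mid and free_rest below 0.018 m and z of small_block_mid in the frame of free_rest between 0.005 and 0.016 m and angle between the y axis of small_block and the y axis of carrier, either way round below 0.3 rad and contact force between small_block and the fingers below 0.3 N and horizontal distance between big_block_mid and loaded_rest below 0.018 m and z of big_block_mid in the frame of loaded_rest between 0.005 and 0.016 m and height (world z) of carrier between 0.11 and 0.22 m and distance of carrier from where it was at the start of the episode below 0.25 m and angle between carrier's own z axis and vertical below 0.12 rad and contact force between carrier and the fingers above 1 N and linear speed of carrier below 0.02 m/s and angular speed of carrier below 0.1 rad/s); the arm keeps its last pose, push and grip.
It fails at once if the carrier tips by more than 0.3 rad (angle between carrier's own z axis and vertical above 0.3 rad).
It fails at once if one of the bystanders is shoved by more than 30 mm (distance of any of cup, rubbing_disc, tube, gouge, dish_tape from where it was at the start of the episode above 0.03 m).
It also fails if it takes over 54 s, if anything falls off the work surface, if the arm or the gripper's body presses on something with over 40 N, if the wrist force passes 120 N, or if a joint passes its speed limit or range.

### The arm

A 6-joint arm with a two-finger parallel gripper is mounted at the origin on the work surface; the furniture and walls round the work are solid. World frame = base frame: x ahead of the robot, y to its left, z up, the work surface at z = 0. Lengths are in mm, angles in rad, forces in N, time in s.
With the tool pointing down it reaches from about 300 to 875 mm from the base axis. Payload 6.4 kg.
Tool frame: the origin (TCP) lies on the centre line of the jaws, within the pads' length; the fingertips stand 11 mm ahead of it and the grasp point (between the pads) lies 8 mm behind it; z points along the fingers, y is the line along which they close (so a half turn about z gives the same grasp; the last joint's range is limited). The gripper opens to 85 mm and grips with 20 to 120 N. Pads are 22 mm wide; open, the fingers measure 114 mm over their backs; the gripper's body (76 mm by 85 mm) begins 54 mm behind the grasp point. The pads swing forward as they close: fully open they stand 13 mm farther back than shut.
Start: joints at [1.09, 0.181, 1.607, -0, 1.354, -0.206], TCP at [156.016, 553.444, 203.788] pointing down, gripper open.
Joint ranges: [-2.99, 2.99], [-0.89, 2.07], [0.3, 2.58], [-1.14, 4.28], [0, 2.63], [-3.12, 3.12]. Speed limits (rad/s): [2.57, 2.57, 3.01, 3.14, 3.14, 3.14].

### API

Orientations are given as a unit quaternion [x, y, z, w].
In Python, from station import arm, eyes gives the robot as it stands. The module is installed in compiled form; this text tells all that it offers.
- The arm moves only by the tool move_arm, never from a script. Its argument "commands" is a list of rows, each a list of 7 numbers: the shift along the world's x, y, z in cm, then the turn, a rotation vector about the world's x, y, z in rad, then the finger opening in cm, from 0 to 8.54. A call has 1 to 20 rows; each row is the pose to reach, as a shift and turn from the pose commanded when the call began; what a row does not reach only later rows make up. A row lasts 1/12 s, in which the tool goes at most 41.7 mm and 7.16 degrees, less where a joint would pass 70% of its speed; a pose out of reach is approached as far as the arm can. A call with a gripper value outside its range is refused whole. The fingers move at their own pace and stop on an object; "force" is the grip in N (left out, the last holds). Time passes only in rows, so rows that repeat a pose let the fingers close. It gives the time, the measured TCP pose, the force, the opening and the grip force at its end, in the units of the state.
- arm.read_state(): the state, without advancing time (a new reading comes with each control period).
- eyes.grab_frame(name): name is "scene" or "top" or "wrist"; returns a dict with "pixels" (480x640x3 uint8, red, green, blue), "mtx" (3x3 intrinsics, pixels), "k1" (the pictures are not rectified: a ray, as slopes to the right and down, at radius r is drawn at 1 + k1 r^2 times it, then the intrinsics apply), "position" and "rotation" of the camera in the world. Camera axes: x right, y down, z forward; pixel columns grow to the right and rows downward; lengths in mm; the calibration is good to about 2 mm. A picture is of the moment at which its call begins. There is no depth.
- arm.job_done(): hands the job in; it is judged then, once.
The state is a dict: "time": time; "qpos": joint angles; "joint_velocities": joint speeds; "joint_efforts": joint torques, N m; "eef_pos": TCP position; "tool_rot": TCP orientation; "contact_force": force on the tool from outside, world axes, zero at the start; "wrist_torque": the same for the moment, N m; "opening": finger opening in mm; "grasp_force": force on a finger pad.
Only numpy, scipy, OpenCV 4.12 (cv2) and the standard library are available. Lean on these libraries where they do the work, as an engineer would, in place of code of your own. Each camera call takes 0.05 s, during which the arm holds its last target. There are 200 camera calls.

## Working session

There is one attempt and no reset: what is moved stays moved. The work goes in short steps, Python scripts to look and compute and a tool call to move; the robot and the scene stay as the last step left them, time stands still between calls to the robot, and variables do not carry over. Pictures are saved under pics/ and viewed, at most 10 in all, crops included, and the job is handed in when it is done.

Besides the shell and the picture viewer there is one more tool, called after "Request:" in YAML: its name, and indented under it one key for each argument. move_arm: Moves the arm, as the interface text tells. Its arguments: {"type":"object","properties":{"commands":{"type":"array","items":{"type":"array","items":{"type":"number"}}},"force":{"type":"number"}},"required":["commands"]}

```bash
mkdir -p pics; cat > h.py <<'E'
import numpy as np, cv2
from station import arm, eyes
from scipy.spatial.transform import Rotation as R
def grab(n,f=None):
    g=eyes.grab_frame(n)
    if f: cv2.imwrite('pics/'+f,g['pixels'][:,:,::-1])
    np.savez('last_%s.npz'%n,**{k:np.asarray(v) for k,v in g.items()})
    return g
def rot(g):
    r=np.asarray(g['rotation'],float)
    return r if r.shape==(3,3) else R.from_quat(r).as_matrix()
def cast(g,uv,z):
    M=np.asarray(g['mtx']);k=float(g['k1']);uv=np.atleast_2d(uv).astype(float)
    p=cv2.undistortPoints(uv[:,None],M,np.array([k,0,0,0,0.]))[:,0]
    d=np.c_[p,np.ones(len(p))]@rot(g).T; o=np.asarray(g['position'])
    return o+d*((z-o[2])/d[:,2])[:,None]
def proj(g,P):
    r=rot(g);P=np.atleast_2d(P).astype(float)
    c=(P-np.asarray(g['position']))@r
    return cv2.projectPoints(c,np.zeros(3),np.zeros(3),np.asarray(g['mtx']),np.array([float(g['k1']),0,0,0,0]))[0][:,0]
E
python3 - <<'E'
from h import *
for n in('top','scene'):
    g=grab(n,n+'0.png');print(n,g['position'],g['rotation'],g['mtx'],g['k1'])
E
```

```text
top [ 357.73125275  -30.60080415 1490.73607535] [ 0.71016708 -0.69850472  0.0675095  -0.0565362 ] [[472.69460132   0.         324.14515027]
 [  0.         472.69460132 240.56011268]
 [  0.           0.           1.        ]] -0.12505506597389923
scene [-154.19823038 -765.5832097   956.63736199] [ 0.83337257 -0.35445223  0.16809681 -0.38935491] [[448.9873806    0.         316.35716402]
 [  0.         448.9873806  233.26338525]
 [  0.           0.           1.        ]] -0.0926780424132382
```

View pics/top0.png

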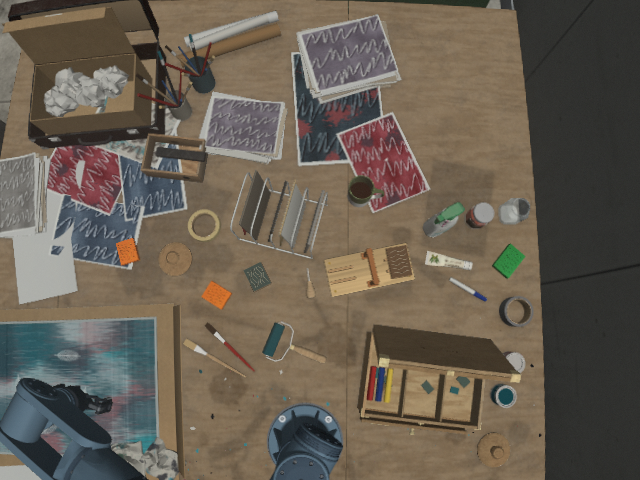

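View pics/scene0.png

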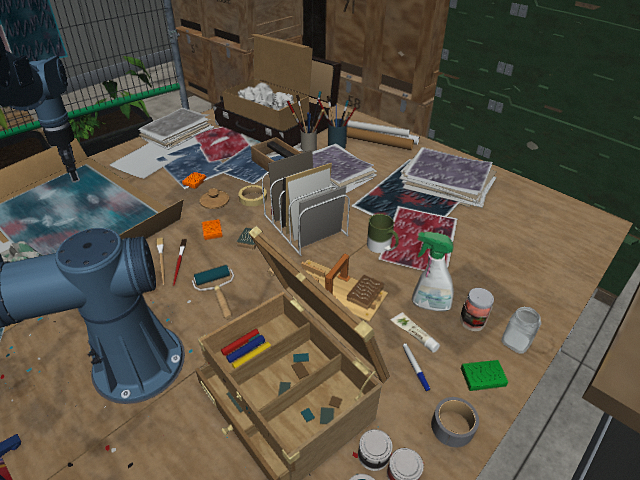

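The top view shows the dark small block at (258,277), with orange look-alikes at (216,294) and (127,251). The carrier is at (370,269) with the large dark block on its right rails at (400,262), and the green look-alike is at (508,261). The small block I want is the dark-topped one at (258,277). I'll confirm that in an enlarged crop and measure.

```bash
python3 - <<'E'
from h import *
g=dict(np.load('last_top.npz'))
im=g['pixels'][:,:,::-1]
c=cv2.resize(im[225:325,230:430],None,fx=4,fy=4,interpolation=cv2.INTER_CUBIC)
cv2.imwrite('pics/crop0.png',c)
h=cv2.cvtColor(im,cv2.COLOR_BGR2HSV)
def q(x0,y0,x1,y1,m,z):
    mm=np.zeros(m.shape,np.uint8);mm[y0:y1,x0:x1]=m[y0:y1,x0:x1]*255
    cs=max(cv2.findContours(mm,0,2)[0],key=cv2.contourArea)
    b=cv2.boxPoints(cv2.minAreaRect(cs));w=cast(g,b,z)
    print(b.round(1).tolist(),w[:,:2].round(1).tolist(),w.mean(0).round(1),'edges',[(round(np.linalg.norm(w[i]-w[i-1]),1),round(np.arctan2(*(w[i]-w[i-1])[[1,0]]),3)) for i in range(4)])
gray=h[...,2]
print(h[277,258],h[262,400],h[300,250],h[285,345],h[255,345])
q(240,258,276,296,gray<100,21)
q(384,240,416,284,gray<100,57)
q(320,235,420,305,(h[...,1]>80)&(gray>165),14)
E
```

```text
[60 23 79] [16 91 95] [ 17  83 126] [ 18 102 195] [ 19  94 130]
[[242.60000610351562, 270.20001220703125], [260.6000061035156, 261.20001220703125], [271.3999938964844, 282.79998779296875], [253.39999389648438, 291.79998779296875]] [[520.0, 202.1], [549.5, 146.7], [482.4, 110.6], [453.3, 165.6]] [501.3 156.2  21. ] edges [(np.float64(76.0), np.float64(0.5)), (np.float64(62.7), np.float64(-1.082)), (np.float64(76.2), np.float64(-2.648)), (np.float64(62.3), np.float64(2.056))]
[[387.70001220703125, 261.29998779296875], [407.79998779296875, 257.20001220703125], [411.1000061035156, 273.6000061035156], [390.8999938964844, 277.6000061035156]] [[551.3, -247.1], [564.9, -309.9], [514.4, -319.3], [501.1, -256.8]] [ 532.9 -283.3   57. ] edges [(np.float64(51.2), np.float64(0.191)), (np.float64(64.3), np.float64(-1.359)), (np.float64(51.4), np.float64(-2.957)), (np.float64(63.9), np.float64(1.78))]
[[324.20001220703125, 260.0], [406.70001220703125, 242.8000030517578], [414.20001220703125, 279.20001220703125], [331.79998779296875, 296.3999938964844]] [[557.8, -52.8], [617.5, -315.2], [501.4, -337.8], [443.9, -78.1]] [ 530.2 -195.9   14. ] edges [(np.float64(116.7), np.float64(0.219)), (np.float64(269.1), np.float64(-1.347)), (np.float64(118.3), np.float64(-2.949)), (np.float64(266.0), np.float64(1.789))]
```

View pics/crop0.png

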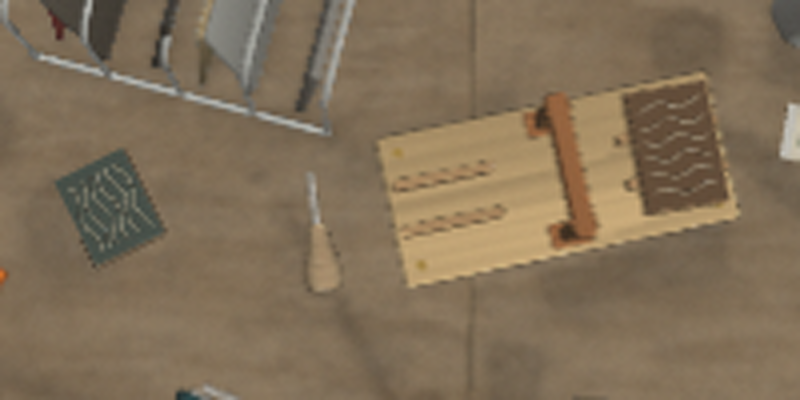

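The crop confirms it. The small block has a dark green-grey carved top and is centred at crop (110,208). It isn't orange. The carrier's free rails are on the left at crop (450,200), and the large block is on the right at (680,145). Next I'll check the height of the box lid and rack, and the tool yaw.

```bash
python3 - <<'E'
from h import *
t=dict(np.load('last_top.npz'));s=dict(np.load('last_scene.npz'))
def tri(a,b):
    o1,o2=t['position'],s['position'];d1=cast(t,a,0)[0]-o1;d2=cast(s,b,0)[0]-o2
    k=np.linalg.lstsq(np.c_[d1,-d2],o2-o1,rcond=None)[0]
    p,q=o1+k[0]*d1,o2+k[1]*d2;return ((p+q)/2).round(),round(np.linalg.norm(p-q))
print('lid',tri((375,325),(253,230)),tri((491,345),(383,380)))
print('rack front right',cast(t,(311,257),0),cast(t,(327,192),150), tri((327,194),(347,183)))
st=arm.read_state();print(st['time'],st['eef_pos'],R.from_quat(st['tool_rot']).as_matrix().round(3),st['opening'])
E
```

```text
lid (array([ 330., -156.,  331.]), 66) (array([ 300., -524.,  161.]), 6)
rack front right [[568.6239955  -10.77706385   0.        ]] [[740.94658245 -55.8875234  150.        ]] (array([718., -56., 217.]), 5)
0.1 [155.76019758 552.93944009 202.97594258] [[-0.962  0.271 -0.001]
 [ 0.271  0.962 -0.001]
 [ 0.    -0.002 -1.   ]] 85.52438914702229
```

Request:
move_arm:
  commands:
    - [34.5,-39.7,-4,0,0,0.774,8.5]
    - [34.5,-39.7,-4,0,0,0.774,8.5]
    - [34.5,-39.7,-4,0,0,0.774,8.5]
    - [34.5,-39.7,-4,0,0,0.774,8.5]
    - [34.5,-39.7,-4,0,0,0.774,8.5]
    - [34.5,-39.7,-4,0,0,0.774,8.5]
    - [34.5,-39.7,-4,0,0,0.774,8.5]
    - [34.5,-39.7,-4,0,0,0.774,8.5]
    - [34.5,-39.7,-4,0,0,0.774,8.5]
    - [34.5,-39.7,-4,0,0,0.774,8.5]
    - [34.5,-39.7,-4,0,0,0.774,8.5]
    - [34.5,-39.7,-4,0,0,0.774,8.5]
    - [34.5,-39.7,-4,0,0,0.774,8.5]
    - [34.5,-39.7,-4,0,0,0.774,8.5]
    - [34.5,-39.7,-4,0,0,0.774,8.5]
    - [34.5,-39.7,-4,0,0,0.774,8.5]
    - [34.5,-39.7,-4,0,0,0.774,8.5]
  force: 40

```text
time: 1.52
eef_pos: [500.0, 157.3, 163.4]
tool_rot: [-0.247, 0.969, 0.0, -0.001]
contact_force: [-0.1, 1.1, 0.3]
opening: 84.8
grasp_force: 0.0
```

```bash
python3 - <<'E'
from h import *
g=grab('wrist','w1.png');st=arm.read_state()
print(st['eef_pos'],R.from_quat(st['tool_rot']).as_matrix().round(3).tolist(),st['qpos'],g['position'])
print(proj(g,[[501,156,21],[520,202,21],[549.5,146.7,21],[482.4,110.6,21],[453,165.6,21]]).round().tolist())
E
```

```text
[499.93105666 157.66500512 163.66327336] [[-0.877, -0.48, -0.001], [-0.48, 0.877, 0.0], [0.001, 0.001, -1.0]] [ 7.85768558e-02  1.08444591e-01  1.77361432e+00  4.12086431e-04
  1.26026858e+00 -1.99298361e+00] [433.85887061 119.76198805 333.91351388]
[[319.0, 216.0], [352.0, 256.0], [286.0, 255.0], [284.0, 174.0], [355.0, 174.0]]
```

View pics/w1.png

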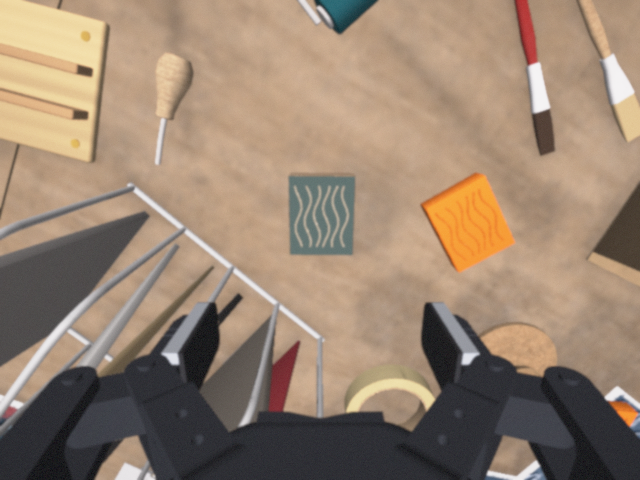

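The wrist view shows the small block centred between the fingers at (322,216) and square to the jaws. The orange look-alike is at (467,222), the rack bar stays clear, and no sideways correction is needed.

Request:
move_arm:
  commands:
    - [0,0,-4,0,0,0,8.5]
    - [0,0,-8,0,0,0,8.5]
    - [0,0,-11,0,0,0,8.5]
    - [0,0,-13,0,0,0,8.5]
    - [0,0,-14.2,0,0,0,8.5]
    - [0,0,-14.8,0,0,0,8.5]
    - [0,0,-15,0,0,0,8.5]
    - [0,0,-15,0,0,0,8.5]
    - [0,0,-15,0,0,0,5.5]
    - [0,0,-15,0,0,0,5.5]
    - [0,0,-15,0,0,0,5.5]
    - [0,0,-15,0,0,0,5.5]
    - [0,0,-15,0,0,0,5.5]
    - [0,0,-15,0,0,0,5.5]
    - [0,0,-15,0,0,0,5.5]
    - [0,0,-15,0,0,0,5.5]
    - [0,0,-15,0,0,0,5.5]
    - [0,0,-15,0,0,0,5.5]
  force: 40

```text
time: 3.07
eef_pos: [501.0, 156.4, 13.7]
tool_rot: [-0.247, 0.969, 0.0, -0.0]
contact_force: [-0.2, 0.4, -0.1]
opening: 55.0
grasp_force: 0.0
```

```bash
python3 - <<'E'
from h import *
g=grab('wrist','w2.png');print(arm.read_state()['opening'])
E
```

```text
55.54105446480185
```

View pics/w2.png

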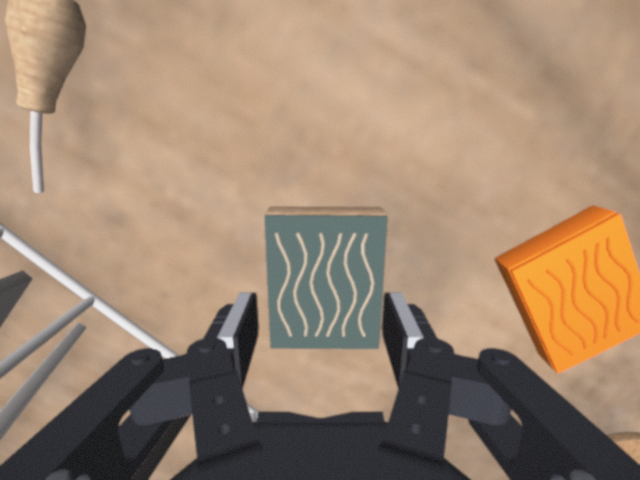

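The wrist view shows the block at columns 266–386 and rows 215–348. The pads are at about 255 and 385, so it isn't squeezed yet, with a gap on the left. I'll check the alignment numerically.

```bash
python3 - <<'E'
from h import *
g=dict(np.load('last_wrist.npz'));st=arm.read_state();T=R.from_quat(st['tool_rot']).as_matrix();e=np.array(st['eef_pos'])
c=cast(g,[[266,215],[386,215],[380,348],[271,348]],21)
print(e,c.round(1).tolist(),'block in tool',((c-e)@T).round(1).tolist(),((c.mean(0)-e)@T).round(1))
gt=grab('top');im=gt['pixels'][:,:,::-1]
for b in(15,):
  P=[e+T@np.array([0,s*27.5,z]) for s in(1,-1) for z in(-8,11)]
  print(proj(g,P).round(0).tolist(),g['position'])
E
```

```text
[500.96605962 156.41207337  13.71892462] [[481.5, 115.4, 21.0], [454.3, 165.4, 21.0], [518.4, 201.5, 21.0], [546.5, 149.9, 21.0]] block in tool [[36.7, -26.7, -7.3], [36.6, 30.2, -7.3], [-36.9, 31.2, -7.3], [-36.8, -27.5, -7.3]] [-0.1  1.8 -7.3]
[[377.0, 286.0], [372.0, 272.0], [268.0, 286.0], [272.0, 272.0]] [434.66178159 118.95511216 184.13928668]
```

Request:
move_arm:
  commands:
    - [0,0,0,0,0,0,4.5]
    - [0,0,0,0,0,0,4.5]
    - [0,0,0,0,0,0,4.5]
    - [0,0,0,0,0,0,4.5]
    - [0,0,0,0,0,0,4.5]
    - [0,0,0,0,0,0,4.5]
    - [0,0,0,0,0,0,4.5]
    - [0,0,0,0,0,0,4.5]
  force: 40

```text
time: 3.83
eef_pos: [501.0, 156.4, 13.8]
tool_rot: [-0.247, 0.969, -0.0, -0.0]
contact_force: [-0.4, 0.4, 0.5]
opening: 45.0
grasp_force: 0.0
```

```bash
python3 - <<'E'
from h import *
g=grab('wrist','w3.png');print(arm.read_state()['opening'])
E
```

```text
45.03205552403454
```

View pics/w3.png

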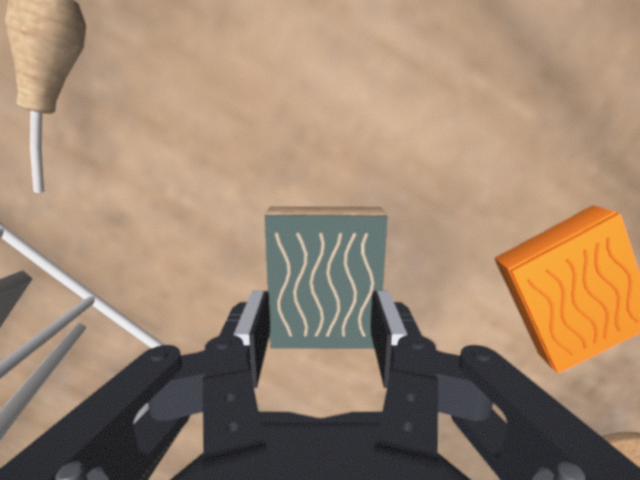

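The view shows the fingertips over the block's edges at rows 292 and up. They stand higher than the stated tool offset implies, so they passed above it. I'll open, shift 2 mm toward the block centre and go lower in small steps, watching the force.

Request:
move_arm:
  commands:
    - [0,0,0,0,0,0,7.2]
    - [0,0,0,0,0,0,7.2]
    - [0,0,0,0,0,0,7.2]
    - [0,0,0,0,0,0,7.2]
    - [-0.1,0.16,0,0,0,0,7.2]
    - [-0.1,0.16,0,0,0,0,7.2]
    - [-0.1,0.16,-0.3,0,0,0,7.2]
    - [-0.1,0.16,-0.6,0,0,0,7.2]
    - [-0.1,0.16,-0.8,0,0,0,7.2]
    - [-0.1,0.16,-0.8,0,0,0,7.2]
    - [-0.1,0.16,-0.8,0,0,0,7.2]

```text
time: 4.8
eef_pos: [499.7, 158.0, 5.4]
tool_rot: [-0.247, 0.969, 0.0, -0.0]
contact_force: [0.3, 0.3, 0.6]
opening: 71.8
grasp_force: 0.0
```

```bash
python3 - <<'E'
from h import *
g=grab('wrist','w4.png');s=arm.read_state();print(s['opening'],s['contact_force'],s['eef_pos'])
g=grab('scene')
p=g['pixels'][185:295,180:300,::-1];cv2.imwrite('pics/s4.png',cv2.resize(p,None,fx=5,fy=5,interpolation=2))
E
```

```text
72.2008862189268 [ 0.17944309  0.45549928 -0.54021371] [499.92171545 158.00816076   5.63592882]
```

View pics/s4.png

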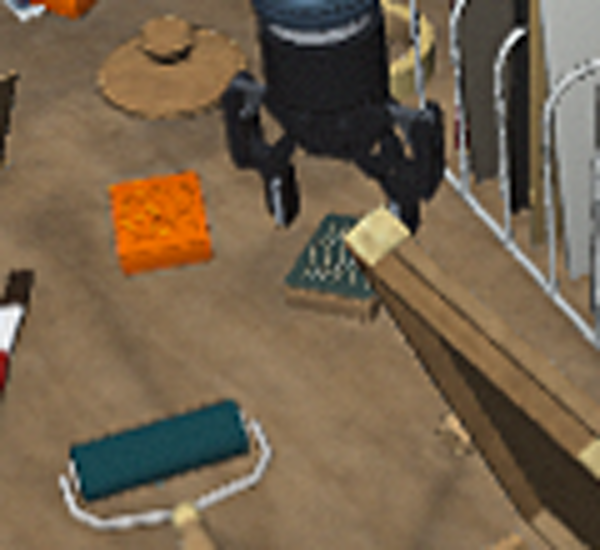

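The scene crop shows the left fingertip at crop (285,222), beside and apparently above or behind the block at (335,260). I'll solve for the tip height.

```bash
python3 - <<'E'
from h import *
s=dict(np.load('last_scene.npz'));w=dict(np.load('last_wrist.npz'));st=arm.read_state();T=R.from_quat(st['tool_rot']).as_matrix();e=np.array(st['eef_pos'])
for z in(-6,0,10,20,30,40,60):
  P=[[*(e+T@[0,y,0])[:2],z] for y in(36,-36)]
  print(z,((proj(s,P)-[180,185])*5).round().tolist(),proj(w,P).round().tolist())
P=[[482.4,110.6,21],[453,165.6,21],[453,165.6,0],[482.4,110.6,0]]
print(((proj(s,P)-[180,185])*5).round().tolist())
# along tool x shift
for x in(-40,-20,20): print(x,((proj(s,[[*(e+T@[x,36,0])[:2],20]])-[180,185])*5).round().tolist())
im=w['pixels'][:,:,::-1];cv2.imwrite('pics/w4c.png',im[150:480,120:520])
E
```

```text
-6 [[299.0, 273.0], [401.0, 292.0]] [[386.0, 272.0], [257.0, 272.0]]
0 [[298.0, 266.0], [401.0, 285.0]] [[388.0, 276.0], [255.0, 276.0]]
10 [[297.0, 254.0], [399.0, 274.0]] [[392.0, 284.0], [252.0, 284.0]]
20 [[295.0, 243.0], [398.0, 262.0]] [[396.0, 292.0], [248.0, 293.0]]
30 [[293.0, 231.0], [397.0, 250.0]] [[400.0, 302.0], [244.0, 302.0]]
40 [[292.0, 219.0], [396.0, 238.0]] [[405.0, 313.0], [239.0, 313.0]]
60 [[288.0, 195.0], [393.0, 214.0]] [[417.0, 339.0], [228.0, 339.0]]
[[373.0, 298.0], [282.0, 280.0], [285.0, 304.0], [375.0, 322.0]]
-40 [[318.0, 206.0]]
-20 [[307.0, 224.0]]
20 [[283.0, 262.0]]
```

View pics/w4c.png

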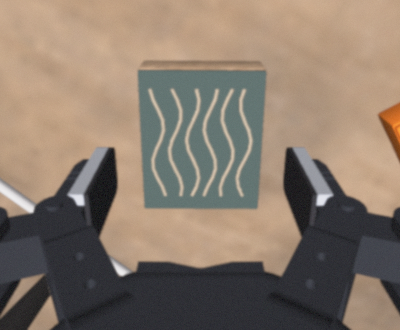

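Both views put the fingertips at z ≈ 38–40 with the TCP reading 5.6, so they stand about 33 mm behind the reported TCP. I'll go lower in small steps and watch the force.

Request:
move_arm:
  commands:
    - [0,0,-0.5,0,0,0,7.2]
    - [0,0,-1,0,0,0,7.2]
    - [0,0,-1.5,0,0,0,7.2]
    - [0,0,-2,0,0,0,7.2]
    - [0,0,-2.3,0,0,0,7.2]
    - [0,0,-2.5,0,0,0,7.2]
    - [0,0,-2.5,0,0,0,7.2]
    - [0,0,-2.5,0,0,0,7.2]

```text
time: 5.57
eef_pos: [499.9, 158.0, -19.4]
tool_rot: [-0.247, 0.969, 0.0, -0.0]
contact_force: [0.1, -0.2, 0.4]
opening: 72.3
grasp_force: 0.0
```

```bash
python3 - <<'E'
from h import *
g=grab('wrist');s=grab('scene')
st=arm.read_state();print(st['opening'],st['contact_force'],st['eef_pos'],g['position'])
a=g['pixels'][150:480,120:520,::-1];b=cv2.resize(s['pixels'][185:268,200:300,::-1],(400,330),interpolation=2)
cv2.imwrite('pics/w5.png',np.hstack([a,b]))
e=np.array(st['eef_pos']);T=R.from_quat(st['tool_rot']).as_matrix()
for z in(0,10,20,30):
  P=[[*(e+T@[x,y,0])[:2],z] for y in(36,-36) for x in (11,-11)]
  print(z,((proj(s,P)-[200,185])*[4,330/83]+[400,0]).round().tolist(),(proj(g,P)-[120,150]).round().tolist())
E
```

```text
71.84497285327207 [-0.23823939 -0.18950599  0.20329494] [500.25410262 158.08333524 -19.00773286] [433.66890328 120.56722963 151.06632872]
0 [[553.0, 220.0], [564.0, 203.0], [636.0, 235.0], [645.0, 218.0]] [[280.0, 126.0], [277.0, 167.0], [125.0, 126.0], [128.0, 168.0]]
10 [[552.0, 211.0], [563.0, 194.0], [635.0, 226.0], [645.0, 209.0]] [[285.0, 135.0], [281.0, 179.0], [120.0, 135.0], [124.0, 179.0]]
20 [[551.0, 201.0], [561.0, 185.0], [634.0, 217.0], [644.0, 200.0]] [[290.0, 145.0], [286.0, 191.0], [115.0, 145.0], [119.0, 191.0]]
30 [[549.0, 192.0], [560.0, 175.0], [633.0, 207.0], [643.0, 190.0]] [[296.0, 157.0], [292.0, 205.0], [109.0, 157.0], [113.0, 205.0]]
```

View pics/w5.png

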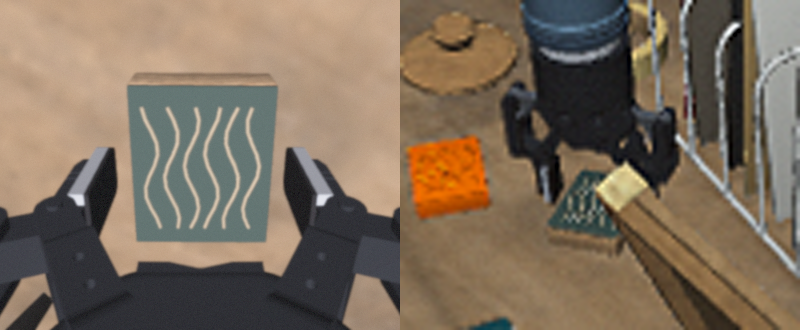

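The wrist part shows the block centred between the pads (columns 115 and 287), with the fingertips at about z = 18. I'll lower 10 mm more and close.

Request:
move_arm:
  commands:
    - [0,0,-0.4,0,0,0,7.2]
    - [0,0,-0.8,0,0,0,7.2]
    - [0,0,-1,0,0,0,7.2]
    - [0,0,-1,0,0,0,7.2]
    - [0,0,-1,0,0,0,5]
    - [0,0,-1,0,0,0,5]
    - [0,0,-1,0,0,0,5]
    - [0,0,-1,0,0,0,5]
    - [0,0,-1,0,0,0,5]
    - [0,0,-1,0,0,0,5]
    - [0,0,-1,0,0,0,5]
    - [0,0,-1,0,0,0,5]
  force: 35

```text
time: 6.67
eef_pos: [500.0, 158.0, -29.2]
tool_rot: [-0.247, 0.969, 0.0, -0.0]
contact_force: [-0.3, -0.2, -0.3]
opening: 59.0
grasp_force: 38.2
```

Gripped: opening 59, 38 N. I'll check the carrier's left-end corners in the earlier wrist picture against the top-view estimate.

```bash
python3 - <<'E'
from h import *
g=dict(np.load('last_wrist.npz'));g['position']=np.array([433.86,119.76,333.91])
c=cast(g,[[107,24],[94,161]],14);r=cast(g,[[91,71],[87,115]],36)
print(c.round(1),r.round(1))
y=1.79;u=np.array([np.cos(y),np.sin(y)]);x=np.array([u[1],-u[0]]);o=np.array([530.2,-195.9])
print('pred corners',o+135*u+60*x,o+135*u-60*x,'rail ends',o+130*u-18*x,o+130*u+18*x,'rest',o+90*u)
E
```

```text
[[443.4 -73.8  14. ]
 [555.  -46.9  14. ]] [[480.5 -60.5  36. ]
 [513.9 -52.6  36. ]]
pred corners [559.40817853 -51.08328029] [442.27966789 -77.17757077] rail ends [484.36190872 -72.92492371] [519.50046191 -65.09663657] rest [ 510.62928214 -108.05361702]
```

Request:
move_arm:
  commands:
    - [0,0,3,0,0,0,5]
    - [0,0,7,0,0,0,5]
    - [-1,0,11,0,0,0,5]
    - [-3,0,14,0,0,-0.12,5]
    - [-4,-2.5,14,0,0,-0.24,5]
    - [-4,-5,14,0,0,-0.36,5]
    - [-4,-7.5,14,0,0,-0.48,5]
    - [-4,-10,14,0,0,-0.6,5]
    - [-4,-12.5,14,0,0,-0.72,5]
    - [-4,-15,14,0,0,-0.84,5]
    - [-4,-17.5,14,0,0,-0.96,5]
    - [-3,-20,14,0,0,-1.08,5]
    - [-2,-22,14,0,0,-1.2,5]
    - [-1,-24,14,0,0,-1.32,5]
    - [0,-25.5,14,0,0,-1.44,5]
    - [0.95,-26.4,14,0,0,-1.56,5]
    - [0.95,-26.4,14,0,0,-1.68,5]
    - [0.95,-26.4,14,0,0,-1.8,5]
    - [0.95,-26.4,14,0,0,-1.848,5]
    - [0.95,-26.4,14,0,0,-1.848,5]

```text
time: 8.33
eef_pos: [509.3, -106.0, 110.6]
tool_rot: [0.625, 0.781, -0.0, -0.0]
contact_force: [0.4, 0.6, -1.3]
opening: 59.3
grasp_force: 39.0
```

```bash
python3 - <<'E'
from h import *
g=grab('wrist','w6.png');st=arm.read_state();e=np.array(st['eef_pos']);T=R.from_quat(st['tool_rot']).as_matrix()
print(e,np.arctan2(T[1,1],T[0,1]),st['opening'],st['contact_force'])
im=cv2.cvtColor(g['pixels'],cv2.COLOR_RGB2HSV)
m=((im[...,2]>175)&(im[...,1]>70)&(im[...,0]>12)&(im[...,0]<28)).astype(np.uint8)*255
c=max(cv2.findContours(m,0,2)[0],key=cv2.contourArea);print(cv2.boundingRect(c),cv2.contourArea(c))
a=cv2.approxPolyDP(c,6,True)[:,0];print(a.tolist(),cast(g,a,14).round(1).tolist())
E
```

```text
[ 509.35505634 -105.94853476  110.64763775] 0.2231525777590394 59.16338862139465 [-0.65336684 -0.45746837 -0.9791246 ]
(58, 0, 582, 378) 107978.0
[[93, 0], [101, 3], [92, 15], [100, 75], [119, 92], [118, 105], [133, 124], [176, 109], [192, 112], [223, 84], [247, 101], [239, 113], [231, 103], [223, 114], [193, 120], [196, 142], [190, 126], [182, 130], [183, 147], [192, 147], [185, 165], [167, 150], [167, 138], [152, 140], [153, 131], [120, 148], [117, 109], [94, 122], [86, 107], [79, 110], [84, 124], [68, 138], [70, 155], [114, 167], [111, 182], [118, 185], [95, 183], [83, 164], [64, 171], [59, 188], [92, 195], [101, 188], [104, 199], [245, 231], [91, 203], [102, 222], [109, 217], [139, 230], [136, 247], [126, 251], [135, 261], [152, 253], [136, 246], [145, 248], [139, 240], [149, 234], [170, 238], [170, 264], [177, 243], [189, 249], [176, 261], [185, 264], [183, 287], [161, 293], [160, 278], [131, 279], [136, 271], [112, 252], [118, 242], [108, 260], [93, 246], [84, 260], [112, 265], [114, 275], [106, 278], [90, 377], [127, 350], [167, 357], [195, 338], [200, 307], [219, 303], [218, 
[... 2793 characters left out ...]
0.7, -11.6, 14.0], [634.2, -17.6, 14.0], [628.5, -7.1, 14.0], [619.3, -12.2, 14.0], [615.6, -4.3, 14.0], [603.0, -4.4, 14.0], [600.8, -15.8, 14.0], [588.3, -15.8, 14.0], [586.5, -22.1, 14.0], [585.3, -9.3, 14.0], [555.0, -25.0, 14.0], [545.1, -17.1, 14.0], [548.9, -27.8, 14.0], [541.1, -43.6, 14.0], [531.1, -37.7, 14.0], [514.0, -45.2, 14.0], [524.7, -27.5, 14.0], [517.2, -12.9, 14.0], [528.2, -7.0, 14.0], [484.4, -10.0, 14.0], [494.6, 2.4, 14.0], [511.9, 2.3, 14.0], [512.1, 13.0, 14.0], [522.8, 21.4, 14.0], [526.7, 7.0, 14.0], [535.3, -0.5, 14.0], [532.8, 5.7, 14.0], [540.7, 8.9, 14.0], [542.3, -1.7, 14.0], [551.2, -4.5, 14.0], [549.6, -16.8, 14.0], [558.9, -2.7, 14.0], [574.7, 72.1, 14.0]]
```

Request:
move_arm:
  commands:
    - [0,0,-3,0,0,0,5]
    - [0,0,-6,0,0,0,5]
    - [0,0,-8,0,0,0,5]
    - [0,0,-9,0,0,0,5]
    - [0,0,-9.6,0,0,0,5]
    - [0,0,-10,0,0,0,5]
    - [0,0,-10.2,0,0,0,5]
    - [0,0,-10.3,0,0,0,5]
    - [0,0,-10.3,0,0,0,5]
    - [0,0,-10.3,0,0,0,5]

```text
time: 9.22
eef_pos: [510.2, -106.3, 8.7]
tool_rot: [0.624, 0.781, 0.0, 0.001]
contact_force: [-0.4, -0.1, -1.7]
opening: 59.2
grasp_force: 39.0
```

Request:
move_arm:
  commands:
    - [0,0,-0.05,0,0,0,5]
    - [0,0,-0.1,0,0,0,5]
    - [0,0,-0.1,0,0,0,5]
    - [0,0,-0.1,0,0,0,5]

```text
time: 9.55
eef_pos: [509.6, -106.0, 6.9]
tool_rot: [0.624, 0.781, 0.0, 0.0]
contact_force: [-0.1, 0.2, -1.8]
opening: 58.9
grasp_force: 39.0
```

Request:
move_arm:
  commands:
    - [0,0,-0.05,0,0,0,5]
    - [0,0,-0.1,0,0,0,5]
    - [0,0,-0.1,0,0,0,5]
    - [0,0,-0.1,0,0,0,5]

```text
time: 9.88
eef_pos: [509.6, -106.0, 6.7]
tool_rot: [0.624, 0.781, -0.0, -0.0]
contact_force: [-3.9, 0.6, 8.6]
opening: 59.5
grasp_force: 40.1
```

Landed at the expected height. I'll release, rise and look.

Request:
move_arm:
  commands:
    - [0,0,0.1,0,0,0,6.5]
    - [0,0,0.1,0,0,0,8.0]
    - [0,0,0.1,0,0,0,8.0]
    - [0,0,0.1,0,0,0,8.0]
    - [0,0,0.1,0,0,0,8.0]
    - [0,0,0.1,0,0,0,8.0]
    - [0,0,1,0,0,0,8.0]
    - [0,0,3,0,0,0,8.0]
    - [0,0,6,0,0,0,8.0]
    - [0,0,9,0,0,0,8.0]
    - [0,0,12,0,0,0,8.0]
    - [0,0,14,0,0,0,8.0]
    - [0,0,14,0,0,0,8.0]
    - [0,0,14,0,0,0,8.0]

```text
time: 11.05
eef_pos: [510.6, -106.4, 147.8]
tool_rot: [0.624, 0.781, 0.0, 0.002]
contact_force: [0.5, 0.8, -1.2]
opening: 80.0
grasp_force: 0.0
```

```bash
python3 - <<'E'
from h import *
g=grab('wrist');t=grab('top');st=arm.read_state();print(st['eef_pos'],st['opening'],st['contact_force'])
a=cv2.resize(g['pixels'][:,:,::-1],(533,400));b=cv2.resize(t['pixels'][225:325,340:406,::-1],(264,400),interpolation=2)
cv2.imwrite('pics/w7.png',np.hstack([a,b]))
E
```

```text
[ 508.82381635 -105.63688715  145.1279983 ] 79.78582080592757 [-0.12217536  0.64106459  0.48704709]
```

View pics/w7.png

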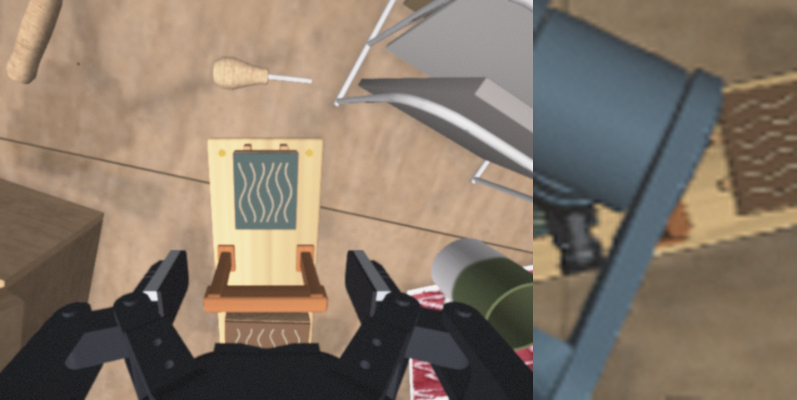

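The wrist view shows the small block square on the free rails, its corners at (234–298, 151–229). The deck end is at row 139, and the handle bar runs along rows 287–310, columns 204–327. I'll compute the offsets and the bar position.

```bash
python3 - <<'E'
from h import *
g=dict(np.load('last_wrist.npz'));f=640/533
B=cast(g,np.array([[234,151],[298,151],[297,229],[236,229]])*f,57);D=cast(g,np.array([[207.5,139],[321.5,139]])*f,14)
print('block',B.mean(0).round(1),B.round(1).tolist());print('deck',D.round(1).tolist())
d=(D[1]-D[0])[:2];print('yaw',np.arctan2(d[1],d[0]))
y=1.793;u=np.array([np.cos(y),np.sin(y)]);o=D.mean(0)[:2]-135*u
print('deck centre',o,'rest',o+90*u,'err',B.mean(0)[:2]-o-90*u)
x=np.array([u[1],-u[0]])
for oo in(o,[530,-195]):
  P=[[*(oo+a*x+b*u),z] for z in(102,80) for a in(-55,55) for b in(8,-8)];print((proj(g,P)/f).round().tolist())
# bar end edges in image
im=g['pixels'];h=cv2.cvtColor(im,cv2.COLOR_RGB2HSV)
for c in(384//1,300,320,340): print(c,[(r,h[r,c].tolist()) for r in range(325,385,4)])
E
```

```text
block [ 511.3 -105.6   57. ] [[475.2, -75.3, 57.0], [530.5, -62.9, 57.0], [548.4, -135.7, 57.0], [491.1, -148.5, 57.0]]
deck [[443.4, -76.4, 14.0], [556.9, -50.9, 14.0]]
yaw 0.2209290482743408
deck centre [ 529.8764559 -195.2954734] rest [ 510.04228735 -107.50819779] err [1.28007087 1.89621559]
[[201.0, 299.0], [203.0, 314.0], [328.0, 298.0], [327.0, 313.0], [206.0, 284.0], [207.0, 298.0], [323.0, 284.0], [322.0, 298.0]]
[[201.0, 298.0], [203.0, 313.0], [328.0, 298.0], [327.0, 313.0], [206.0, 284.0], [207.0, 298.0], [323.0, 284.0], [322.0, 298.0]]
384 [(325, [15, 77, 198]), (329, [14, 78, 200]), (333, [15, 78, 194]), (337, [14, 82, 183]), (341, [12, 92, 138]), (345, [12, 137, 97]), (349, [11, 122, 94]), (353, [12, 136, 150]), (357, [13, 140, 178]), (361, [12, 144, 216]), (365, [12, 142, 219]), (369, [12, 141, 220]), (373, [12, 141, 206]), (377, [14, 84, 186]), (381, [15, 83, 169])]
300 [(325, [23, 68, 244]), (329, [22, 72, 244]), (333, [23, 69, 244]), (337, [23, 69, 244]), (341, [20, 86, 235]), (345, [12, 139, 90]), (349, [13, 131, 97]), (353, [13, 134, 99]), (357, [11, 136, 158]), (361, [12, 144, 211]), (365, [12, 146, 215]), (369, [11, 143, 219]), (373, [11, 143, 204]), (377, [14, 92, 103]), (381, [14, 90, 113])]
320 [(325, [20, 85, 235]), (329, [21, 85, 234]), (333, [20, 81, 236]), (337, [20, 83, 236]), (341, [17, 93, 222]), (345, [13, 127, 90]), (349, [11, 131, 99]), (353, [12, 133, 98]), (357, [12, 139, 156]), (361, [12, 144, 214]), (365, [12, 145, 215]), (369, [12, 147, 219]), (373, [12, 144, 202]), (377, [13, 92, 105]), (381, [14, 95, 107])]
340 [(325, [21, 81, 238]), (329, [21, 82, 237]), (333, [21, 82, 237]), (337, [21, 81, 237]), (341, [17, 92, 222]), (345, [11, 132, 91]), (349, [12, 133, 98]), (353, [12, 135, 98]), (357, [12, 139, 156]), (361, [12, 145, 214]), (365, [12, 144, 216]), (369, [12, 143, 219]), (373, [12, 144, 203]), (377, [13, 90, 105]), (381, [14, 92, 111])]
```

Placement error is about 2 mm and the handle centre is (530, -195). Next I'll go above the handle and turn by -1.57.

Request:
move_arm:
  commands:
    - [0.5,-2,0,0,0,-0.12,5.5]
    - [1,-4,0,0,0,-0.24,5.5]
    - [1.5,-6,0,0,0,-0.36,5.5]
    - [2,-8,0,0,0,-0.48,5.5]
    - [2,-8.9,0,0,0,-0.6,5.5]
    - [2,-8.9,0,0,0,-0.72,5.5]
    - [2,-8.9,0,0,0,-0.84,5.5]
    - [2,-8.9,0,0,0,-0.96,5.5]
    - [2,-8.9,0,0,0,-1.08,5.5]
    - [2,-8.9,0,0,0,-1.2,5.5]
    - [2,-8.9,0,0,0,-1.32,5.5]
    - [2,-8.9,0,0,0,-1.44,5.5]
    - [2,-8.9,0,0,0,-1.56,5.5]
    - [2,-8.9,0,0,0,-1.57,5.5]
    - [2,-8.9,0,0,0,-1.57,5.5]
    - [2,-8.9,0,0,0,-1.57,5.5]

```text
time: 12.48
eef_pos: [529.0, -194.6, 144.8]
tool_rot: [0.994, 0.113, -0.001, -0.001]
contact_force: [0.5, 0.0, -0.3]
opening: 55.0
grasp_force: 0.0
```

```bash
python3 - <<'E'
from h import *
g=grab('wrist','w8.png');st=arm.read_state();T=R.from_quat(st['tool_rot']).as_matrix();e=np.array(st['eef_pos'])
print(e,np.arctan2(T[1,1],T[0,1]),st['opening'],st['qpos'])
h=cv2.cvtColor(g['pixels'],cv2.COLOR_RGB2HSV)
m=((h[...,0]>9)&(h[...,0]<15)&(h[...,1]>125)&(h[...,2]>190)).astype(np.uint8)*255
m=cv2.morphologyEx(m,cv2.MORPH_OPEN,np.ones((5,5)))
for c in sorted(cv2.findContours(m,0,2)[0],key=cv2.contourArea)[-3:]:
  b=cv2.boxPoints(cv2.minAreaRect(c));w=cast(g,b,102);print(cv2.contourArea(c),b.round().tolist(),w.round(1).tolist(),w.mean(0))
E
```

```text
[ 529.10448528 -194.68963494  145.03116462] -1.3452260237255778 55.15692861704808 [-5.63075602e-01  2.16359292e-01  1.68955487e+00 -7.70469805e-06
  1.23708536e+00  7.82152456e-01]
64.5 [[300.0, 157.0], [307.0, 157.0], [307.0, 168.0], [300.0, 168.0]] [[586.2, -170.2, 102.0], [587.1, -174.2, 102.0], [580.8, -175.6, 102.0], [579.9, -171.5, 102.0]] [ 583.51081154 -172.86444744  102.        ]
79.0 [[331.0, 156.0], [338.0, 156.0], [338.0, 170.0], [331.0, 170.0]] [[590.8, -187.9, 102.0], [591.8, -191.9, 102.0], [583.8, -193.8, 102.0], [582.9, -189.8, 102.0]] [ 587.32691294 -190.85190249  102.        ]
3270.0 [[309.0, 168.0], [336.0, 168.0], [336.0, 325.0], [309.0, 325.0]] [[581.1, -176.7, 102.0], [584.7, -192.4, 102.0], [481.3, -217.6, 102.0], [477.2, -199.5, 102.0]] [ 531.06353596 -196.57107257  102.        ]
```

The bar lies within 2 mm of the jaw centre. I'll descend and grip.

Request:
move_arm:
  commands:
    - [0.05,-0.1,-2,0,0,0,5.5]
    - [0.05,-0.1,-4,0,0,0,5.5]
    - [0.05,-0.1,-6,0,0,0,5.5]
    - [0.05,-0.1,-7.5,0,0,0,5.5]
    - [0.05,-0.1,-8.5,0,0,0,5.5]
    - [0.05,-0.1,-9.3,0,0,0,5.5]
    - [0.05,-0.1,-9.8,0,0,0,5.5]
    - [0.05,-0.1,-10,0,0,0,5.5]
    - [0.05,-0.1,-10,0,0,0,5.5]

```text
time: 13.28
eef_pos: [530.2, -196.1, 45.9]
tool_rot: [0.994, 0.111, 0.0, 0.0]
contact_force: [0.1, 0.5, -0.8]
opening: 55.3
grasp_force: 0.0
```

Request:
move_arm:
  commands:
    - [0,0,0,0,0,0,3]
    - [0,0,0,0,0,0,3]
    - [0,0,0,0,0,0,2.2]
    - [0,0,0,0,0,0,1.9]
    - [0,0,0,0,0,0,1.6]
    - [0,0,0,0,0,0,1.2]
    - [0,0,0,0,0,0,0.8]
    - [0,0,0,0,0,0,0.6]
    - [0,0,0,0,0,0,0.6]
    - [0,0,0,0,0,0,0.6]
    - [0,0,0,0,0,0,0.6]
  force: 60

```text
time: 14.2
eef_pos: [530.2, -195.5, 46.3]
tool_rot: [0.994, 0.111, 0.0, -0.0]
contact_force: [-2.2, 4.0, 4.7]
opening: 15.3
grasp_force: 59.7
```

Request:
move_arm:
  commands:
    - [0,0,0.1,0,0,0,0.6]
    - [0,0,0.3,0,0,0,0.6]
    - [0,0,0.6,0,0,0,0.6]
    - [0,0,1,0,0,0,0.6]
    - [0,0,1.4,0,0,0,0.6]
    - [0,0,1.8,0,0,0,0.6]
    - [0,0,2.2,0,0,0,0.6]
    - [0,0,2.6,0,0,0,0.6]
    - [0,0,3,0,0,0,0.6]
    - [0,0,3.3,0,0,0,0.6]
    - [0,0,3.5,0,0,0,0.6]
    - [0,0,3.6,0,0,0,0.6]
    - [0,0,3.6,0,0,0,0.6]
    - [0,0,3.6,0,0,0,0.6]

```text
time: 15.37
eef_pos: [529.9, -195.9, 81.7]
tool_rot: [0.994, 0.111, -0.0, -0.0]
contact_force: [-0.4, -0.5, -5.6]
opening: 15.0
grasp_force: 58.5
```

```bash
cat > chk.py <<'E'
from h import *
st=arm.read_state();s=grab('scene');g=grab('wrist')
print(st['eef_pos'],st['opening'],st['contact_force'],st['wrist_torque'],st['grasp_force'])
w=g['pixels'];h=cv2.cvtColor(w,cv2.COLOR_RGB2HSV)
for n,m in(('bar',(h[...,0]>9)&(h[...,0]<15)&(h[...,1]>125)&(h[...,2]>190)),('small',(h[...,0]>60)&(h[...,0]<100)&(h[...,2]<150)&(h[...,1]>30))):
  m=cv2.morphologyEx(m.astype(np.uint8)*255,cv2.MORPH_OPEN,np.ones((5,5)))
  c=max(cv2.findContours(m,0,2)[0],key=cv2.contourArea);print(n,cv2.contourArea(c),np.round(cv2.minAreaRect(c)[0]),cv2.boxPoints(cv2.minAreaRect(c)).round().tolist())
E
python3 chk.py
```

```text
[ 529.92158993 -195.9009343    81.67791537] 15.003589725294823 [-0.43423424 -0.51139247 -5.602573  ] [ 0.04650954 -0.02148012  0.00053346] 58.50908696651459
bar 7785.0 [324. 309.] [[301.0, 202.0], [346.0, 202.0], [346.0, 416.0], [301.0, 416.0]]
small 5851.0 [141. 287.] [[64.0, 234.0], [218.0, 234.0], [218.0, 340.0], [64.0, 340.0]]
```

The full load of 5.6 N hangs with almost no moment, so it is level. I'll carry on up to 15 cm.

Request:
move_arm:
  commands:
    - [0,0,0.2,0,0,0,0.6]
    - [0,0,0.6,0,0,0,0.6]
    - [0,0,1.2,0,0,0,0.6]
    - [0,0,2,0,0,0,0.6]
    - [0,0,2.9,0,0,0,0.6]
    - [0,0,3.8,0,0,0,0.6]
    - [0,0,4.7,0,0,0,0.6]
    - [0,0,5.6,0,0,0,0.6]
    - [0,0,6.5,0,0,0,0.6]
    - [0,0,7.4,0,0,0,0.6]
    - [0,0,8.3,0,0,0,0.6]
    - [0,0,9.2,0,0,0,0.6]
    - [0,0,10,0,0,0,0.6]
    - [0,0,10.6,0,0,0,0.6]
    - [0,0,11.1,0,0,0,0.6]
    - [0,0,11.4,0,0,0,0.6]
    - [0,0,11.4,0,0,0,0.6]
    - [0,0,11.4,0,0,0,0.6]
    - [0,0,11.4,0,0,0,0.6]
    - [0,0,11.4,0,0,0,0.6]

```text
time: 17.13
eef_pos: [529.7, -195.8, 195.2]
tool_rot: [0.994, 0.111, -0.0, -0.0]
contact_force: [0.4, -1.5, -5.7]
opening: 15.1
grasp_force: 58.7
```

```bash
python3 chk.py
```

```text
[ 529.69703475 -195.75526078  195.16749528] 15.06284495039515 [ 0.38786469 -1.53673443 -5.70321784] [ 0.0487853  -0.03410017  0.00589116] 58.651524782180786
bar 7829.0 [324. 309.] [[301.0, 202.0], [346.0, 202.0], [346.0, 416.0], [301.0, 416.0]]
small 5838.5 [142. 287.] [[64.0, 234.0], [219.0, 234.0], [219.0, 340.0], [64.0, 340.0]]
```

The bar and small block haven't moved in the gripper view, and the carrier is steady 15 cm up. I'll let it settle briefly and hand in.

Request:
move_arm:
  commands:
    - [0,0,0,0,0,0,0.6]
    - [0,0,0,0,0,0,0.6]
    - [0,0,0,0,0,0,0.6]
    - [0,0,0,0,0,0,0.6]
    - [0,0,0,0,0,0,0.6]
    - [0,0,0,0,0,0,0.6]

```text
time: 17.73
eef_pos: [530.0, -196.0, 195.8]
tool_rot: [0.994, 0.111, 0.0, 0.0]
contact_force: [-0.3, 0.0, -6.0]
opening: 14.9
grasp_force: 58.7
```

```bash
python3 -c "
from station import arm
print(arm.job_done())"
```

```text
the job is handed in; nothing more can be done
None
```

The small block is on the free rails (about 2 mm off centre, square), and the carrier is held level and steady about 15 cm up with both blocks aboard; the job was handed in at about 18 s, with no verdict shown.

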